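# Clear and shut the fouled parts drawer

## Task

The half-open drawer cannot be shut because two things in it stand too high. First take away the dial thermometer lying across the drawer's sides and set it down gently, dial up, wholly on the black rubber mat on the cabinet top, along the mat; then tip over the bronze gauge adapter so that it lies flat on the drawer floor; then push the drawer fully home without slamming it. The bleed key and the union nut stay in the drawer with the adapter, and everything else is left where it is.

Things in the scene. Friction and masses are not known exactly. Their poses are not given: they have to be found in the camera images.
- cabinet: Low wooden drawer cabinet with a chipped cream enamel top, fixed, 300 mm deep, 440 mm wide, 185 mm high (top slab 160 to 185 mm above the bench). Origin on the bench under the middle of its front face; +x points into the cabinet, +y along its front, +z up. The upper drawer runs in a 212 mm wide opening in the middle of the front, from 95 to 160 mm above the bench. A second drawer below is shut and fixed.
- drawer (a joint): How far the shallow upper drawer is pulled out of the cabinet, m: 0 is fully home (front flush with the cabinet's face, hard stop), 0.15 to 0.165 at the start, 0.22 at most. It moves along the cabinet's x (shutting = cabinet +x), stays where it is left, and takes about 3 N to slide slowly.
- drawer_front (a point): Middle of the top edge of the drawer front's outer face, 158 mm above the bench; axes as the cabinet's; moves with the drawer. The front board is 208 mm wide, 61 mm high (97 to 158 mm above the bench), 16 mm thick from this face toward +x. A brass cup pull 70 mm wide sticks out 19 mm toward -x in its middle, from 109 to 130 mm above the bench; above that the board is bare.
- drawer_floor (a point): Middle of the drawer's inner floor (103 mm above the bench), 140 mm behind the front's outer face; axes as the cabinet's; moves with the drawer. Inside it is 254 mm long (x -124 to +130 mm from here) and 180 mm wide (y -90 to +90). The side walls are 10 mm thick, their rims 47 mm above the floor (150 mm above the bench). Things in it must be lower than 57 mm above the floor to pass under the cabinet's top.
- thermometer: Aluminium dial thermometer, loose, about 0.18 kg, at the start lying dial up across both side rims of the drawer. Round case 63 mm across and 16 mm thick, origin at the centre of its underside, z out of the dial face; along its +x a neck, then a straight stem 10 mm thick to 220.5 mm from the origin. Its weight acts about 20 mm from the origin toward the stem.
- thermometer_neck (a point): Middle of the thermometer's neck, the place to grip it: 43.5 mm along x from the case's centre, 8 mm above the underside; 14 mm square in section, 26 mm long, flat sides facing thermometer +y and -y.
- thermometer_tip (a point): Free end of the thermometer's stem, on its axis, 220.5 mm along x from the case's centre.
- mat: Black rubber mat on the cabinet top, fixed, 84 mm (x) by 290 mm (y), 3 mm thick: its top is 188 mm above the bench. Origin at the centre of its underside; its x and y run roughly along the cabinet's.
- adapter: Bronze gauge adapter, loose, about 0.17 kg, at the start standing upright on the drawer floor beside the thermometer's stem, 68 mm high. Origin at the centre of its foot, z along its length. From the foot: socket 26 mm diameter to 26 mm, hexagon 30 mm across flats to 40 mm, threaded spigot 20 mm diameter to 68 mm (its top 171 mm above the bench). Pushed sideways on the spigot it tips over and falls; lying it is 30 to 35 mm high.
- bleed_key: Small brass radiator bleed key, loose, 38 mm long, 30 mm across its wings, 10 mm high, lying on the drawer floor. Origin at its underside.
- union_nut: Steel union nut, loose, hexagon 32 mm across flats, 16 mm high, lying on the drawer floor. Origin at the centre of its underside.
- tin: Tin of jointing compound, bystander standing on the cabinet top behind the mat, 68 mm diameter, 75 mm high; origin at the centre of its underside.
- bakelite_knob: Mottled brown bakelite control knob, bystander lying on the cabinet top behind the mat, 54 mm diameter, 29 mm high; origin at the centre of its underside.
- pipe_nipple: Short steel pipe nipple standing on end, bystander on the cabinet top behind the mat, 28 mm diameter, 60 mm high; origin at the centre of its foot.
- spanner: Steel spanner, bystander 180 mm long lying on the bench to the right of the drawer.
- mug: Blue mug, bystander on the bench to the left, 78 mm diameter, 90 mm high; origin at the centre of its underside.
- gate_valve: Brass gate valve with a red handwheel, bystander on the bench to the left of the drawer, 84 mm long, 78 mm high; origin below its middle.

How it is judged:
By the outcome, as a careful person would: the job done as asked, in the order asked, and still so for the second after the job is handed in, with the robot touching nothing.
It also fails if it takes over 56 s, if anything falls off the work surface, if the arm or the gripper's body presses on something with over 40 N, if the wrist force passes 120 N, or if a joint passes its speed limit or range.

## Robot

A 7-joint arm with a two-finger parallel gripper is mounted at the origin on the work surface. World frame = base frame: x ahead of the robot, y to its left, z up, the work surface at z = 0. Lengths are in m, angles in rad, forces in N, time in s.
With the tool pointing down it reaches from about 0.4 to 0.85 m from the base axis. Payload 10.4 kg.
Tool frame: the origin (TCP) lies at the very end of the fingers, on their centre line; the grasp point (between the pads) lies 19 mm behind it; z points along the fingers, y is the direction in which the jaws open and shut (so a half turn about z gives the same grasp; the last joint's range is limited). The gripper opens to 87 mm and grips with 3 to 60 N. Pads are 19 mm wide; open, the fingers measure 117 mm over their backs; the gripper's body (75 mm by 190 mm) begins 51 mm behind the grasp point.
Start: joints at [1.099, 0.332, -0.065, 1.46, 0.022, 1.35, -0.088], TCP at [0.271, -0.563, 0.223] pointing down, gripper open.
Joint ranges: [-2.6, 2.6], [-0.5, 2.12], [-1.47, 1.34], [0.16, 2.42], [-1.27, 4.41], [0.06, 2.06], [-2.6, 2.6]. Speed limits (rad/s): [2.22, 2.22, 2.79, 2.79, 3.14, 3.14, 3.14].

## Interface

Orientations are given as a unit quaternion [x, y, z, w].
In Python, from bench import read_state, camera, close_job gives the robot as it stands.
- The arm moves only by the shell command python3 -m inch 'ROWS' [OPENING] [FORCE]. ROWS is JSON, a list of rows, each a list of 6 numbers: the shift along the tool's x, y, z as a fraction of full scale, then the turn, a rotation vector about the tool's x, y, z as a fraction of full scale. In form: [[tx, ty, tz, ax, ay, az], ...]. A call has 1 to 5 rows; each row shifts and turns the commanded pose from where the row before left it, along the tool's axes as they then stand; what a row does not reach is not made up. Full scale, the value 1, is 0.04 m for a shift and 120 degrees for a turn. A row lasts 1/8 s, in which the tool goes at most 62.5 mm and 10.7 degrees, less where a joint would pass 70% of its speed; a pose out of reach is approached as far as the arm can. A call with a number of a shift or a turn outside -1 to 1 is refused whole. A call with a gripper value outside its range is refused whole. OPENING is the opening, from -1 (shut) to 1 (fully open), so that 0 is half open, set as the call begins (- or left out, the last holds). The fingers move at their own pace and stop on an object; FORCE is the grip in N (left out, the last holds). Time passes only in rows, so rows that do not move let the fingers close. It gives the time, the measured TCP pose, the force and the opening at its end, in the units of the state.
- read_state(): the state, without advancing time (a new reading comes with each control period).
- camera(name): name is "scene" or "top" or "wrist"; returns a dict with "img" (420x560x3 uint8, red, green, blue), "depth" (420x560 float32, m along the optical axis (not along the pixel's ray), 0 where there is no reading), "fx", "fy", "cx", "cy" (pixels), "position" and "orientation" of the camera in the world; the wrist camera has in their place "tool_from_camera" (4x4, takes a point from camera to tool coordinates, whose origin is the TCP and whose axes are the flange's). Camera axes: x right, y down, z forward; pixel columns grow to the right and rows downward; lengths in m; the calibration is good to about 2 mm. A picture is of the moment at which its call begins: read the wrist's pose just before it.
- close_job(): hands the job in, once; it reports no verdict.
The state is a dict: "time": time; "joint_positions": joint angles; "joint_vel": joint speeds; "joint_torque": joint torques, N m; "ee_pos": TCP position; "eef_rot": TCP orientation; "ft_force": force on the tool from outside, world axes, zero at the start; "torque": the same for the moment, N m; "width": finger opening in m.
Only numpy, scipy, OpenCV 4.12 (cv2) and the standard library are available. Lean on these libraries where they do the work, as an engineer would, in place of code of your own. Each camera call takes 0.05 s, during which the arm holds its last target.

## Working session

There is one attempt and no reset: what is moved stays moved. The work goes in short steps, Python scripts to look and compute and a shell command to move; the robot and the scene stay as the last step left them, time stands still between calls to the robot, and variables do not carry over. Pictures are saved under pics/ and viewed, and the job is handed in when it is done.

```bash
ls; mkdir -p pics
cat > h.py <<'E'
import numpy as np, cv2
from bench import read_state, camera, close_job
from scipy.spatial.transform import Rotation as R
def snap(n,f):
    s=read_state(); c=camera(n); cv2.imwrite('pics/'+f,c['img'][:,:,::-1]); np.savez('pics/'+f[:-4]+'.npz',**{k:np.array(v) for k,v in c.items()},ee=s['ee_pos'],rot=s['eef_rot']); return c
def pose(c):
    if 'position' in c: return R.from_quat(c['orientation']).as_matrix(),np.array(c['position'])
    T=np.array(c['tool_from_camera']);Rt=R.from_quat(c['rot']).as_matrix()
    return Rt@T[:3,:3],Rt@T[:3,3]+np.array(c['ee'])
def load(f): return dict(np.load('pics/'+f+'.npz'))
def onz(c,u,v,z):
    M,p=pose(c); d=M@np.array([(u-c['cx'])/c['fx'],(v-c['cy'])/c['fy'],1]); return p+d*(z-p[2])/d[2]
def pt(c,u,v):
    M,p=pose(c); z=c['depth'][int(v),int(u)]; return p+M@(np.array([(u-c['cx'])/c['fx'],(v-c['cy'])/c['fy'],1])*z)
def cloud(c):
    M,p=pose(c);h,w=c['depth'].shape;u,v=np.meshgrid(np.arange(w),np.arange(h));z=c['depth']
    P=np.stack([(u-c['cx'])/c['fx']*z,(v-c['cy'])/c['fy']*z,z],-1)@M.T+p; P[z<=0]=np.nan; return P
E
python3 - <<'E'
from h import *
s=read_state(); print({k:np.round(v,3) for k,v in s.items()}); print(R.from_quat(s['eef_rot']).as_matrix().round(3))
for n in('scene','top','wrist'):
    c=snap(n,n+'0.png')
    if n!='wrist': print(n,c['position'],pose(c)[0].round(2).tolist(),c['fx'])
    else: print(c['tool_from_camera'])
E
```

```text
pics
{'time': np.float64(0.0), 'joint_positions': array([ 1.099,  0.333, -0.065,  1.461,  0.022,  1.35 , -0.088]), 'joint_vel': array([ 0.   , -0.   , -0.001,  0.001,  0.001, -0.   ,  0.001]), 'joint_torque': array([ 0.0000e+00, -6.2325e+01,  2.5000e-02, -3.8990e+01, -6.1000e-02,
        4.0000e-02,  0.0000e+00]), 'ee_pos': array([ 0.271, -0.563,  0.222]), 'eef_rot': array([ 0.975,  0.223, -0.   , -0.001]), 'ft_force': array([-0.311, -0.47 ,  0.011]), 'torque': array([ 0.019, -0.056,  0.038]), 'width': np.float64(0.087)}
[[ 0.901  0.434 -0.001]
 [ 0.434 -0.901  0.001]
 [-0.    -0.001 -1.   ]]
scene [0.96350271 0.57227624 1.03103978] [[-0.84, 0.42, -0.33], [0.53, 0.68, -0.51], [0.01, -0.61, -0.8]] 481.2772033782794
top [ 0.47853499 -0.02307107  1.16392096] [[-0.02, -0.99, 0.11], [-1.0, 0.03, 0.03], [-0.03, -0.11, -0.99]] 380.42789880660666
[[-6.97511277e-04 -9.52623075e-01 -3.04152579e-01  8.34662107e-02]
 [ 9.99999499e-01 -8.82859428e-04  4.71872820e-04  9.82998737e-05]
 [-7.18040909e-04 -3.04152097e-01  9.52623213e-01 -1.61769004e-01]
 [ 0.00000000e+00  0.00000000e+00  0.00000000e+00  1.00000000e+00]]
```

View pics/top0.png

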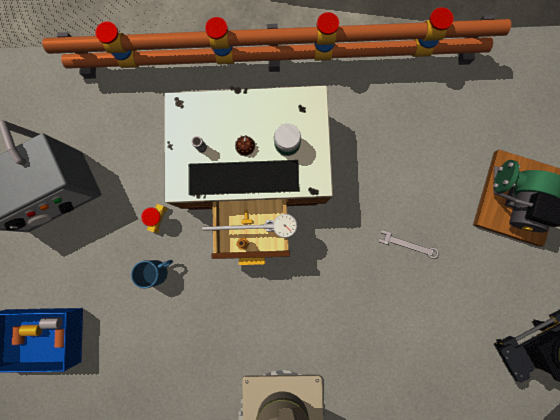

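View pics/scene0.png

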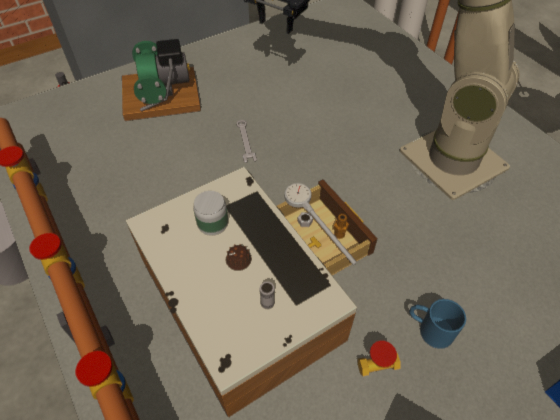

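Run:
```python
from h import *
c=load('top0'); im=c['img'][:,:,::-1]
cv2.imwrite('pics/topz.png',cv2.resize(im[150:275,150:340],None,fx=4,fy=4,interpolation=cv2.INTER_CUBIC))
c=load('scene0'); im=c['img'][:,:,::-1]
cv2.imwrite('pics/scz.png',cv2.resize(im[170:310,230:400],None,fx=4,fy=4,interpolation=cv2.INTER_CUBIC))
```

```text
(no output)
```

View pics/topz.png

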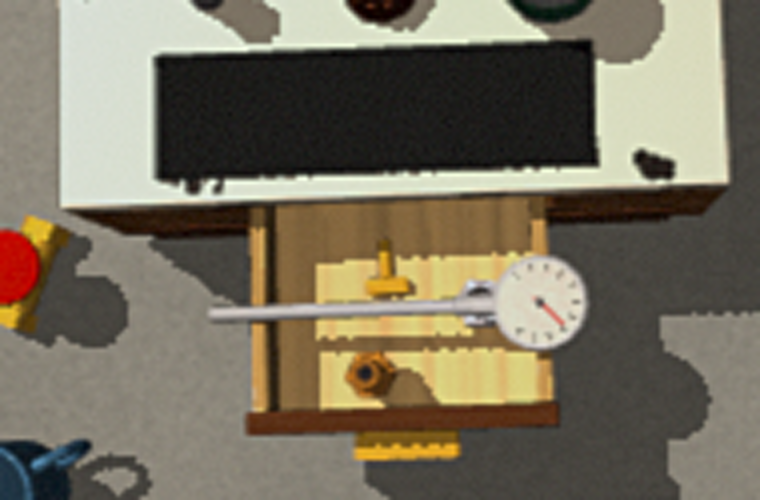

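View pics/scz.png

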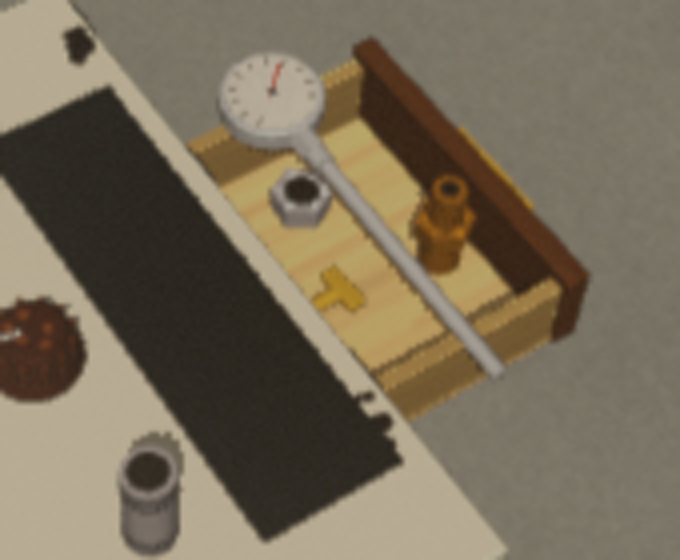

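Run:
```python
from h import *
c=load('top0'); P=cloud(c)
def z(n,x,y,h): print(n,onz(c,150+x/4-.375,150+y/4-.375,h).round(4))
for n,x,y,h in [('matFL',155,181,.188),('matFR',599,164,.188),('matBL',155,57,.188),('matBR',592,42,.188),
 ('dial',543,301,.166),('tip',209,315,.158),('stem@rimL',262,312,.158),('neck',487,304,.165),('adapter top',371,374,.171),
 ('frontL',247,432,.158),('frontR',558,422,.158),('topFL',60,207,.185),('topFR',728,186,.185),('key',388,280,.11),('nut',478,302,.119),('rimL',262,300,.15),('rimR',540,260,.15)]: z(n,x,y,h)
# scene view
s=load('scene0')
def q(n,x,y,h): print('S',n,onz(s,230+x/4-.375,170+y/4-.375,h).round(4))
for n,x,y,h in [('dial',272,97,.166),('tip',500,372,.158),('adapter top',453,188,.171),('mat',110,88,.188),('mat',265,541,.188),('mat',402,461,.188)]: q(n,x,y,h)
# dial from depth
m=(P[...,2]>.155)&(P[...,2]<.175)
v,u=np.nonzero(m); 
Q=P[m]; sel=(Q[:,0]<.6)
print('pts',Q[sel].mean(0))
for nm,(x,y) in {'dial':(543,301),'mat':(380,110),'top':(100,150),'adapt':(371,374),'stem':(350,309),'floor':(300,240)}.items():
  print(nm,pt(c,round(150+x/4-.375),round(150+y/4-.375)).round(4))
for n,(u,v) in {'tin':(287,133),'knob':(245,145),'nip':(199,143)}.items(): print(n,pt(c,u,v).round(3))
```

```text
matFL [0.6277 0.2294 0.188 ]
matFR [ 0.6308 -0.0603  0.188 ]
matBL [0.7102 0.2296 0.188 ]
matBR [ 0.7115 -0.0581  0.188 ]
dial [ 0.5444 -0.0217  0.166 ]
tip [0.5411 0.2008 0.158 ]
stem@rimL [0.5423 0.1653 0.158 ]
neck [0.5434 0.0152 0.165 ]
adapter top [0.4992 0.0916 0.171 ]
frontL [0.4633 0.1757 0.158 ]
frontR [ 0.4653 -0.0294  0.158 ]
topFL [0.6127 0.2929 0.185 ]
topFR [ 0.6146 -0.1432  0.185 ]
key [0.5654 0.0859 0.11  ]
nut [0.5479 0.0231 0.119 ]
rimL [0.5508 0.1667 0.15  ]
rimR [ 0.573  -0.0204  0.15  ]
S dial [ 0.5453 -0.0187  0.166 ]
S tip [0.5427 0.199  0.158 ]
S adapter top [0.4978 0.094  0.171 ]
S mat [ 0.631  -0.0581  0.188 ]
S mat [0.7116 0.2279 0.188 ]
S mat [0.63   0.2274 0.188 ]
pts [0.50759453 0.01281585 0.16230315]
dial [ 0.544  -0.0207  0.1681]
mat [0.6709 0.0805 0.1873]
top [0.6496 0.265  0.1873]
adapt [0.4995 0.0925 0.1722]
stem [0.5424 0.1066 0.1597]
floor [0.5951 0.1478 0.0996]
tin [ 0.763 -0.032  0.259]
knob [0.748 0.076 0.217]
nip [0.75  0.189 0.241]
```

```bash
python3 -m inch '[[0,0,-0.4,0,0,-0.077],[0,0,-0.4,0,0,-0.077],[0,0,-0.4,0,0,-0.077],[0,0,-0.4,0,0,-0.077],[0,0,-0.4,0,0,-0.077]]' 1 30; python3 -m inch '[[0,0,0,0,0,-0.077],[0,0,0,0,0,-0.077],[0,0,0,0,0,0]]'
cat >> h.py <<'E'
def where():
    s=read_state(); M=R.from_quat(s['eef_rot']).as_matrix()
    print('t',round(float(s['time']),2),'ee',np.round(s['ee_pos'],4),'yaw x',np.degrees(np.arctan2(M[1,0],M[0,0])).round(2),'zax',M[:,2].round(3),'F',np.round(s['ft_force'],2),'w',round(float(s['width']),4)); return s,M
def to(p,yaw=None):
    s,M=where(); d=M.T@(np.array(p)-s['ee_pos'])
    print('tool delta fs',(d/.04).round(3), 'tool rot fs (about tool)', end=' ')
    if yaw is not None:
        a=np.radians(yaw); G=np.array([[np.cos(a),np.sin(a),0],[np.sin(a),-np.cos(a),0],[0,0,-1]])
        print((np.degrees(R.from_matrix(M.T@G).as_rotvec())/120).round(4))
    else: print()
E
python3 -c "
from h import *
to([.544,.023,.3],90.6)"
```

```text
time: 0.78
ee_pos: [0.2711, -0.563, 0.3028]
eef_rot: [0.808, 0.589, 0.0, -0.0]
ft_force: [0.1, -0.1, -0.9]
width: 0.087
time: 1.15
ee_pos: [0.2711, -0.5631, 0.3022]
eef_rot: [0.705, 0.709, 0.0, -0.0]
ft_force: [-0.2, 0.2, 0.4]
width: 0.0872
t 1.15 ee [ 0.2711 -0.5631  0.3022] yaw x 90.33 zax [-0.     0.001 -1.   ] F [-0.21  0.25  0.45] w 0.0872
tool delta fs [14.612  6.908  0.063] tool rot fs (about tool) [-0.0001 -0.0002 -0.0022]
```

```bash
python3 -m inch '[[0.5,0.24,0,0,0,-0.002],[0.94,0.44,0,0,0,0],[0.94,0.44,0,0,0,0],[0.94,0.44,0,0,0,0],[0.94,0.44,0,0,0,0]]'; python3 -m inch '[[0.94,0.44,0,0,0,0],[0.94,0.44,0,0,0,0],[0.94,0.44,0,0,0,0],[0.94,0.44,0,0,0,0],[0.94,0.44,0,0,0,0]]';python3 -m inch '[[0.94,0.44,0,0,0,0],[0.94,0.44,0,0,0,0],[0.94,0.44,0,0,0,0],[0.3,0.2,0,0,0,0],[0,0,0,0,0,0]]'
python3 -c "
from h import *
to([.544,.023,.3],90.6);snap('wrist','w1.png')"
```

```text
time: 1.78
ee_pos: [0.3498, -0.3905, 0.3025]
eef_rot: [0.705, 0.709, 0.0, 0.0]
ft_force: [0.2, 0.2, 0.6]
width: 0.0873
time: 2.4
ee_pos: [0.4356, -0.2016, 0.3026]
eef_rot: [0.705, 0.709, -0.0, 0.0]
ft_force: [0.3, -0.3, -0.2]
width: 0.0867
time: 3.02
ee_pos: [0.4948, -0.0772, 0.3024]
eef_rot: [0.704, 0.711, -0.0, -0.0]
ft_force: [-0.5, 0.8, -0.9]
width: 0.0871
t 3.02 ee [ 0.4948 -0.0772  0.3024] yaw x 90.58 zax [-0.  0. -1.] F [-0.54  0.77 -0.9 ] w 0.0871
tool delta fs [2.493 1.255 0.06 ] tool rot fs (about tool) [-0.0001 -0.0001 -0.0001]
```

View pics/w1.png

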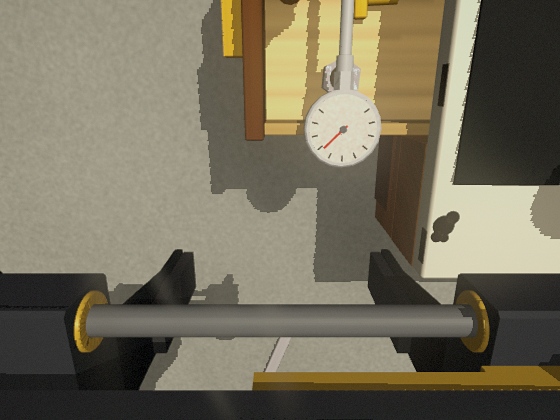

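The wrist view shows the dial at (343,128), the neck at about (346,73), with the union nut visible beneath it. I'll measure these as a third view.

Run:
```python
from h import *
c=load('w1')
print(onz(c,343,128,.166),onz(c,346.5,70,.165),onz(c,347,10,.163),pt(c,343,128),pt(c,346,72),pt(c,347,20))
P=cloud(c); m=(P[...,2]>.158)&(P[...,2]<.175)&(P[...,1]<.012)&(P[...,0]<.6)
q=P[m]; print(len(q),q.min(0),q.max(0))
to([.544,.023,.3])
```

```text
[ 0.54377032 -0.02056306  0.166     ] [0.54393594 0.02352977 0.165     ] [0.54194046 0.0655353  0.163     ] [ 0.54374488 -0.02054938  0.16615092] [0.54371133 0.02209294 0.16457975] [0.54254836 0.05900312 0.16194437]
5030 [ 0.46336793 -0.05217021  0.15800072] [0.57489907 0.01198236 0.16881943]
t 3.08 ee [ 0.4945 -0.0784  0.3023] yaw x 90.51 zax [-0.001 -0.    -1.   ] F [-0.64  1.33  0.1 ] w 0.087
tool delta fs [2.523 1.261 0.057] tool rot fs (about tool)
```

```bash
python3 -m inch '[[0.84,0.42,0,0,0,0],[0.84,0.42,0,0,0,0],[0.84,0.42,0,0,0,0],[0,0,0.5,0,0,0],[0,0,0.8,0,0,0]]'; python3 -m inch '[[0,0,0.6,0,0,0],[0,0,0.6,0,0,0],[0,0,0,0,0,0],[0,0,0,0,0,0]]'
python3 -c "
from h import *
to([.5437,.0232,.1535],90.6)"
```

```text
time: 3.7
ee_pos: [0.5445, 0.0223, 0.2504]
eef_rot: [0.704, 0.71, 0.0, 0.001]
ft_force: [0.1, 0.0, 0.3]
width: 0.0869
time: 4.2
ee_pos: [0.5444, 0.0229, 0.2035]
eef_rot: [0.704, 0.71, 0.0, 0.0]
ft_force: [0.7, -1.0, 0.3]
width: 0.0873
t 4.2 ee [0.5444 0.0229 0.2035] yaw x 90.53 zax [ 0.001 -0.    -1.   ] F [ 0.65 -0.96  0.25] w 0.0873
tool delta fs [ 0.007 -0.018  1.25 ] tool rot fs (about tool) [ 0.0004  0.0002 -0.0006]
```

```bash
python3 -m inch '[[0,-0.015,0.5,0,0,0],[0,0,0.5,0,0,0],[0,0,0.25,0,0,0],[0,0,0,0,0,0]]'; python3 -m inch '[[0,0,0,0,0,0],[0,0,0,0,0,0],[0,0,0,0,0,0],[0,0,0,0,0,0],[0,0,0,0,0,0]]' -1 25
python3 -c "
from h import *
where();snap('wrist','w2.png')"
```

```text
time: 4.7
ee_pos: [0.5435, 0.0237, 0.1528]
eef_rot: [0.703, 0.711, -0.0, 0.0]
ft_force: [0.7, 0.6, -0.5]
width: 0.0867
time: 5.32
ee_pos: [0.5434, 0.0239, 0.1526]
eef_rot: [0.703, 0.711, -0.0, 0.0]
ft_force: [0.0, -0.3, 0.2]
width: 0.0452
t 5.33 ee [0.5434 0.0239 0.1526] yaw x 90.64 zax [ 0. -0. -1.] F [ 0.04 -0.34  0.24] w 0.0452
```

```bash
python3 -m inch '[[0,0,0,0,0,0],[0,0,0,0,0,0],[0,0,0,0,0,0],[0,0,0,0,0,0],[0,0,0,0,0,0]]';python3 -m inch '[[0,0,0,0,0,0],[0,0,0,0,0,0]]'
python3 -c "
from h import *
where();snap('wrist','w2.png')"
```

```text
time: 6.0
ee_pos: [0.5434, 0.0239, 0.1526]
eef_rot: [0.703, 0.711, 0.0, 0.0]
ft_force: [-0.2, 0.4, -0.5]
width: 0.0138
time: 6.25
ee_pos: [0.5434, 0.0239, 0.1526]
eef_rot: [0.703, 0.711, 0.0, 0.0]
ft_force: [0.7, 1.0, -0.5]
width: 0.0137
t 6.25 ee [0.5434 0.0239 0.1526] yaw x 90.63 zax [ 0. -0. -1.] F [ 0.66  1.01 -0.51] w 0.0137
```

View pics/w2.png

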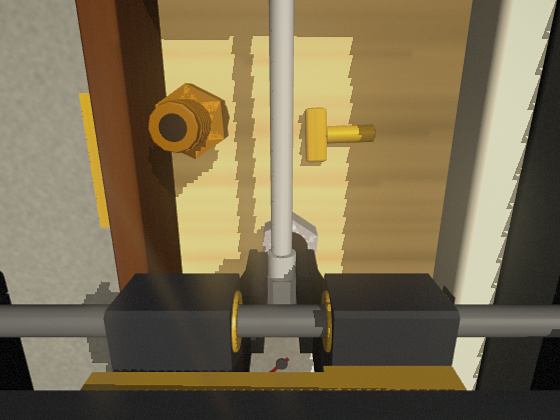

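```bash
python3 -m inch '[[0,0,-0.1,0,0,0],[0,0,-0.3,0,0,0],[0,0,-0.5,0,0,0],[0,0,-0.6,0,0,0],[0,0,-0.6,0,0,0]]' -1 40;python3 -m inch '[[0,0,-0.6,0,0,0],[0,0,-0.3,0,0,0],[0,0,0,0,0,0]]'
python3 -c "
from h import *
to([.669,.040,.26],90.6);snap('wrist','w3.png');snap('scene','s3.png')"
```

```text
time: 6.92
ee_pos: [0.5434, 0.024, 0.2381]
eef_rot: [0.703, 0.711, 0.0, 0.0]
ft_force: [-0.4, -0.3, -1.2]
width: 0.0135
time: 7.3
ee_pos: [0.5437, 0.024, 0.2732]
eef_rot: [0.703, 0.711, 0.0, 0.001]
ft_force: [0.3, 0.1, -2.7]
width: 0.0135
t 7.3 ee [0.5437 0.024  0.2732] yaw x 90.64 zax [ 0.001 -0.    -1.   ] F [ 0.31  0.11 -2.72] w 0.0135
tool delta fs [0.365 3.137 0.333] tool rot fs (about tool) [0.0006 0.0001 0.0003]
```

View pics/s3.png

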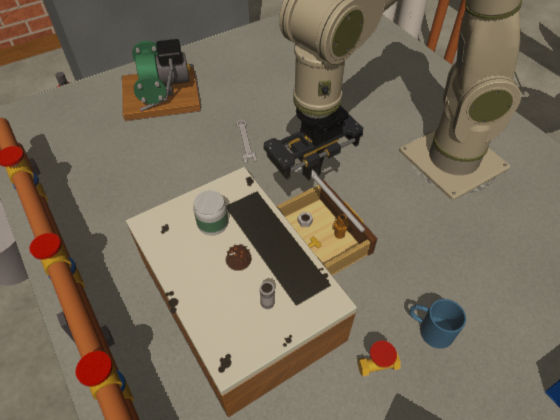

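View pics/w3.png

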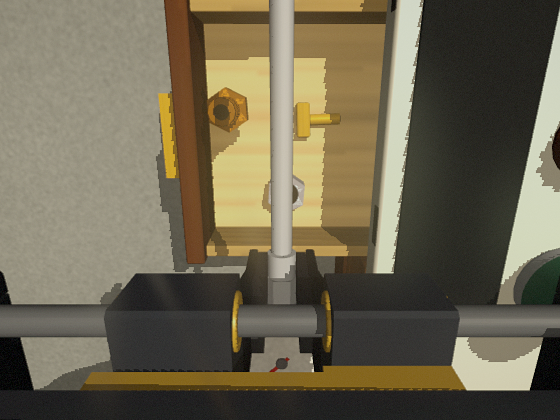

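Run:
```python
from h import *
for f in('w2','w3'):
  c=load(f)
  for v in (5,60,120,180,230,270):
    print(f,v,(pt(c,282,v)-c['ee']).round(4))
```

```text
w2 5 [-0.0015  0.1155  0.0073]
w2 60 [-0.0013  0.096   0.0074]
w2 120 [-0.001   0.0728  0.009 ]
w2 180 [-0.0007  0.0475  0.0092]
w2 230 [-0.0005  0.024   0.0085]
w2 270 [-0.0003  0.005   0.0109]
w3 5 [-0.0015  0.1157  0.006 ]
w3 60 [-0.0013  0.096   0.0075]
w3 120 [-0.001   0.0728  0.0089]
w3 180 [-0.0007  0.0472  0.0079]
w3 230 [-0.0005  0.0239  0.0083]
w3 270 [-0.0003  0.0052  0.0114]
```

```bash
python3 -m inch '[[0.05,0.4,0,0,0,0],[0.1,0.8,0,0,0,0],[0.1,0.8,0,0,0,0],[0.1,0.75,0,0,0,0],[0.015,0.387,0.2,0,0.0075,0]]';python3 -m inch '[[0,0,0.3,0,0,0],[0,0,0.4,0,0,0],[0,0,0.4,0,0,0],[0,0,0.4,0,0,0],[0,0,0,0,0,0]]'
python3 -c "
from h import *
to([.669,.040,.191],90.6);snap('wrist','w4.png')"
```

```text
time: 8.02
ee_pos: [0.6696, 0.0408, 0.263]
eef_rot: [0.703, 0.711, 0.005, -0.006]
ft_force: [-1.3, 0.6, -2.1]
width: 0.0134
time: 8.65
ee_pos: [0.6678, 0.0405, 0.2029]
eef_rot: [0.703, 0.711, 0.005, -0.006]
ft_force: [-0.6, 0.2, -2.3]
width: 0.0136
t 8.65 ee [0.6678 0.0405 0.2029] yaw x 90.63 zax [-0.002  0.015 -1.   ] F [-0.58  0.23 -2.34] w 0.0136
tool delta fs [-0.017  0.03   0.298] tool rot fs (about tool) [-0.0011 -0.0072  0.0003]
```

View pics/w4.png

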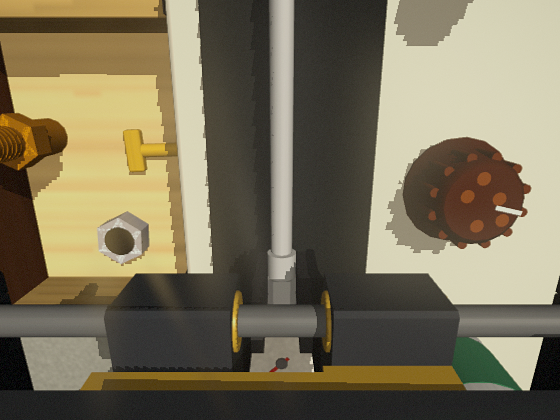

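Run:
```python
from h import *
c=load('w4')
g=c['img'].max(-1)
for v in (10,80,150,200):
  r=np.nonzero(g[v]<60)[0]; r=r[(r>190)&(r<400)]; print(v,r.min(),r.max(),onz(c,r.min(),v,.188).round(4),onz(c,r.max(),v,.188).round(4),'stem',pt(c,282,v).round(4))
```

```text
10 199 385 [0.6296 0.1588 0.188 ] [0.7119 0.1596 0.188 ] stem [0.6664 0.1542 0.2116]
80 238 357 [0.6461 0.1297 0.188 ] [0.7016 0.1303 0.188 ] stem [0.6667 0.1288 0.2122]
150 252 347 [0.6522 0.0972 0.188 ] [0.699  0.0977 0.188 ] stem [0.667  0.1007 0.2118]
200 258 345 [0.655  0.0717 0.188 ] [0.6996 0.0722 0.188 ] stem [0.6672 0.0787 0.2123]
```

```bash
python3 -m inch '[[0,0.04,0.1,0,0,0],[0,0,0.08,0,0,0],[0,0,0.05,0,0,0],[0,0,0,0,0,0]]'; python3 -m inch '[[0,0,0.02,0,0,0],[0,0,0,0,0,0]]';python3 -m inch '[[0,0,0.02,0,0,0],[0,0,0,0,0,0]]'
```

```text
time: 9.2
ee_pos: [0.6702, 0.041, 0.1953]
eef_rot: [0.703, 0.711, 0.005, -0.006]
ft_force: [0.7, 0.4, -2.5]
width: 0.0136
time: 9.45
ee_pos: [0.6703, 0.041, 0.1946]
eef_rot: [0.703, 0.711, 0.006, -0.006]
ft_force: [0.2, 0.9, -2.5]
width: 0.0136
time: 9.7
ee_pos: [0.6703, 0.041, 0.1937]
eef_rot: [0.703, 0.711, 0.005, -0.006]
ft_force: [-0.4, -0.3, -2.8]
width: 0.0136
```

```bash
python3 -m inch '[[0,0,0.02,0,0,0],[0,0,0,0,0,0]]';python3 -m inch '[[0,0,0.02,0,0,0],[0,0,0,0,0,0]]';python3 -m inch '[[0,0,0.02,0,0,0],[0,0,0,0,0,0]]'
```

```text
time: 9.95
ee_pos: [0.6703, 0.041, 0.1929]
eef_rot: [0.703, 0.711, 0.005, -0.006]
ft_force: [-0.4, -0.0, -2.1]
width: 0.0132
time: 10.2
ee_pos: [0.6703, 0.041, 0.1921]
eef_rot: [0.703, 0.711, 0.005, -0.006]
ft_force: [0.2, 0.4, -1.9]
width: 0.0135
time: 10.45
ee_pos: [0.6703, 0.0411, 0.1914]
eef_rot: [0.703, 0.711, 0.006, -0.006]
ft_force: [1.0, 0.7, -2.1]
width: 0.0137
```

```bash
python3 -m inch '[[0,0,0.02,0,0,0],[0,0,0,0,0,0]]';python3 -m inch '[[0,0,0.015,0,0,0],[0,0,0,0,0,0]]'
```

```text
time: 10.7
ee_pos: [0.6704, 0.0411, 0.1912]
eef_rot: [0.703, 0.711, 0.006, -0.005]
ft_force: [-2.5, -0.3, 3.7]
width: 0.0136
time: 10.95
ee_pos: [0.6704, 0.0412, 0.1911]
eef_rot: [0.703, 0.711, 0.006, -0.005]
ft_force: [-3.6, 0.4, 7.6]
width: 0.0138
```

```bash
python3 -m inch '[[0,0,-0.01,0,0,0],[0,0,0,0,0,0],[0,0,0,0,0,0],[0,0,0,0,0,0],[0,0,0,0,0,0]]' -0.3
```

```text
time: 11.58
ee_pos: [0.6703, 0.0411, 0.1903]
eef_rot: [0.703, 0.711, 0.005, -0.006]
ft_force: [-0.4, -0.5, -0.6]
width: 0.03
```

```bash
python3 -m inch '[[0,0,-0.1,0,0,0],[0,0,-0.3,0,0,0],[0,0,-0.6,0,0,0],[0,0,-0.8,0,0,0],[0,0,-0.8,0,-0.0075,0]]'; python3 -m inch '[[0,-0.5,0,0,0,0],[0.4,-0.9,0,0,0,0],[0.4,-0.9,0,0,0,0],[0,0,0,0,0,0]]' -1 20
python3 -c "
from h import *
to([.505,.126,.25],90.4);snap('wrist','w5.png');snap('top','t5.png');snap('scene','s5.png')"
```

```text
time: 12.2
ee_pos: [0.6704, 0.039, 0.2964]
eef_rot: [0.703, 0.711, 0.0, 0.0]
ft_force: [0.6, 0.2, -0.8]
width: 0.0304
time: 12.7
ee_pos: [0.5763, 0.0724, 0.2962]
eef_rot: [0.702, 0.712, 0.0, 0.001]
ft_force: [0.6, -0.9, 0.8]
width: 0.0025
t 12.7 ee [0.5763 0.0724 0.2962] yaw x 90.81 zax [ 0.002 -0.001 -1.   ] F [ 0.63 -0.87  0.82] w 0.0025
tool delta fs [ 1.366 -1.765  1.151] tool rot fs (about tool) [0.001  0.0005 0.0034]
```

View pics/w5.png

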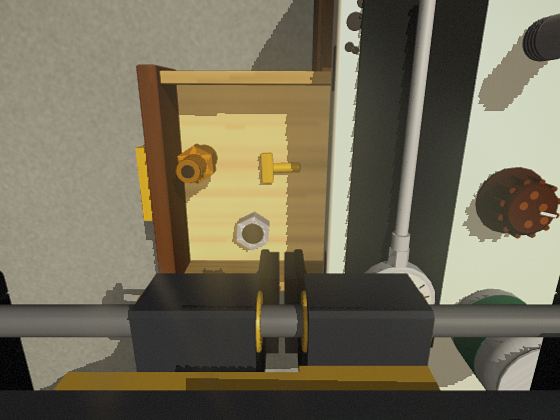

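View pics/s5.png

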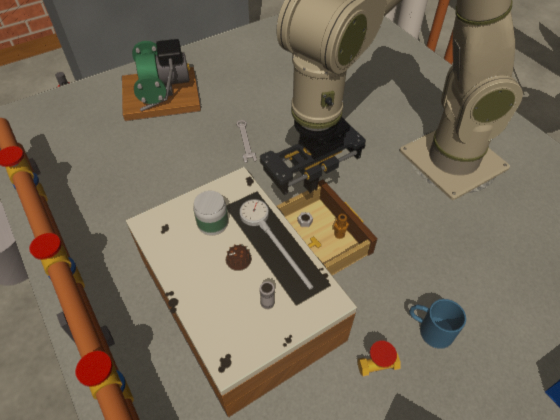

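View pics/t5.png

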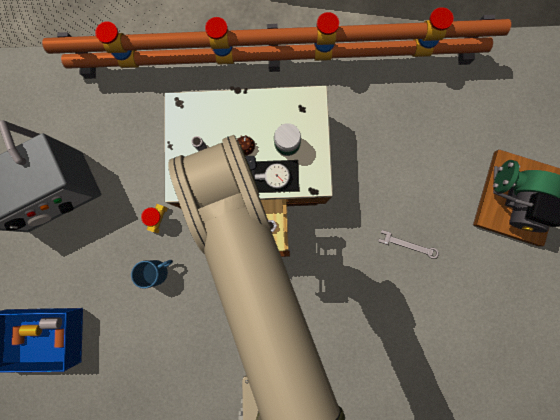

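The thermometer lies dial up, wholly on the mat: in the scene view the dial is at (253,211) and the tip at (310,288). The adapter is still upright, at (188,170) in the wrist view. I'll measure all of these.

Run:
```python
from h import *
c=load('w5');print('adapter top',onz(c,188,170,.171),'nut',onz(c,252,233,.119),'key',onz(c,267,168,.11))
print('frontTop',onz(c,140,66,.158),onz(c,160,66,.158),'rimL in',onz(c,250,83,.15))
s=load('scene0')
s=load('s5');print('dial',onz(s,253.5,211.5,.204),'tip',onz(s,310,288,.196),'adtop',onz(s,343,217,.171))
```

```text
adapter top [0.5002007  0.09521119 0.171     ] nut [0.54717261 0.02022428 0.119     ] key [0.56191992 0.08522648 0.11      ]
frontTop [0.46501398 0.1740144  0.158     ] [0.48051647 0.17422586 0.158     ] rimL in [0.54951416 0.16287223 0.15      ]
dial [ 0.67245487 -0.00160273  0.204     ] tip [0.6706377  0.21536618 0.196     ] adtop [0.49817272 0.09504072 0.171     ]
```

```bash
python3 -m inch '[[0.7,-0.85,0,0,0,0],[0.72,-0.89,0,0,0,0],[0,0,0.6,0,0,0],[0,0,0.8,0,0,0],[0,0,0,0,0,0]]' -1
python3 -c "
from h import *
to([.506,.129,.15],90.5)"
```

```text
time: 13.48
ee_pos: [0.5073, 0.1257, 0.2368]
eef_rot: [0.703, 0.711, -0.001, -0.001]
ft_force: [-0.8, 0.1, 0.9]
width: 0.0004
t 13.47 ee [0.5073 0.1257 0.2368] yaw x 90.6 zax [-0.004 -0.    -1.   ] F [-0.85  0.14  0.91] w 0.0004
tool delta fs [ 0.084 -0.023  2.169] tool rot fs (about tool) [-0.0018  0.      0.0008]
```

```bash
python3 -m inch '[[0.084,-0.02,0.5,-0.002,0,0],[0,0,0.7,0,0,0],[0,0,0.6,0,0,0],[0,0,0.35,0,0,0],[0,0,0,0,0,0]]' -1
python3 -c "
from h import *
to([.506,.129,.15],90.5);snap('wrist','w6.png')"
```

```text
time: 14.1
ee_pos: [0.5074, 0.1297, 0.1525]
eef_rot: [0.703, 0.711, 0.001, 0.001]
ft_force: [0.1, 0.5, 1.0]
width: -0.0001
t 14.1 ee [0.5074 0.1297 0.1525] yaw x 90.62 zax [ 0.003  0.    -1.   ] F [0.14 0.48 0.95] w -0.0001
tool delta fs [-0.018 -0.036  0.061] tool rot fs (about tool) [ 0.0017 -0.0001  0.001 ]
```

View pics/w6.png

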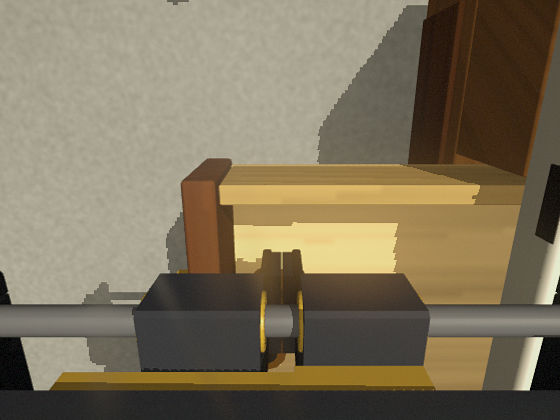

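```bash
python3 -m inch '[[-0.15,0,0,0,0,0],[-0.15,0,0,0,0,0],[-0.1,0,0,0,0,0],[-0.1,0,0,0,0,0]]' -1; python3 -m inch '[[-0.12,0,0,0,0,0],[-0.12,0,0,0,0,0],[-0.12,0,0,0,0,0]]'; python3 -m inch '[[-0.12,0,0,0,0,0],[-0.12,0,0,0,0,0],[-0.12,0,0,0,0,0]]'
```

```text
time: 14.65
ee_pos: [0.5075, 0.1095, 0.1526]
eef_rot: [0.703, 0.711, 0.002, 0.002]
ft_force: [0.5, 0.9, 0.8]
width: 0.0002
time: 15.02
ee_pos: [0.5075, 0.0949, 0.1523]
eef_rot: [0.703, 0.711, 0.001, 0.001]
ft_force: [-0.2, -0.6, -0.1]
width: 0.0004
time: 15.4
ee_pos: [0.5077, 0.0806, 0.1523]
eef_rot: [0.703, 0.711, 0.001, 0.001]
ft_force: [0.5, -0.4, 0.4]
width: 0.0
```

```bash
python3 -m inch '[[-0.12,0,0,0,0,0],[-0.12,0,0,0,0,0],[0,0,0,0,0,0]]'
python3 -c "
from h import *
where();snap('scene','s7.png');c=load('s7');cv2.imwrite('pics/s7z.png',cv2.resize(c['img'][140:300,230:400,::-1],None,fx=3.5,fy=3.5))"
```

```text
time: 15.78
ee_pos: [0.5079, 0.0709, 0.1523]
eef_rot: [0.703, 0.711, 0.001, 0.002]
ft_force: [0.3, 0.2, -0.4]
width: 0.0004
t 15.78 ee [0.5079 0.0709 0.1523] yaw x 90.59 zax [ 0.004 -0.    -1.   ] F [ 0.28  0.25 -0.44] w 0.0004
```

View pics/s7z.png

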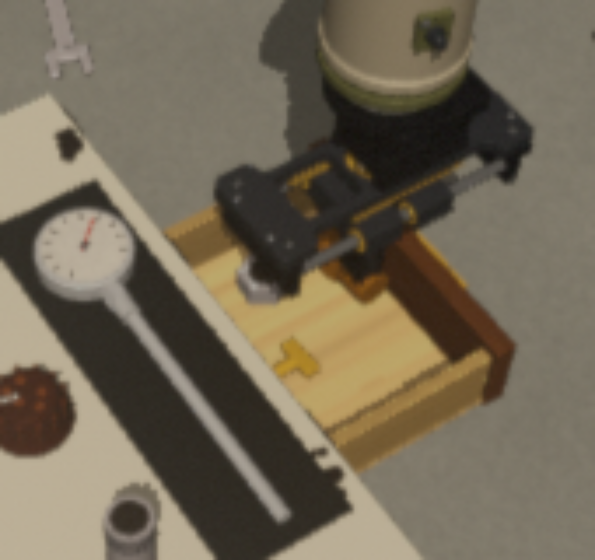

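```bash
python3 -m inch '[[0.1,0,-0.3,0,0,0],[0,0,-0.7,0,0,0],[0,0,-0.9,0,0,0],[0,0,-0.9,0,0,0]]' -1; python3 -m inch '[[0,-0.5,0,0,0,0.084],[0,-0.5,0,0,0,0.084],[0,0,0,0,0,0.084],[0,0,0,0,0,0.084],[0,0,0,0,0,0.084]]'; python3 -m inch '[[0,0,0,0,0,0.084],[0,0,0,0,0,0.084],[0,0,0,0,0,0.084],[0,0,0,0,0,0.084],[0,0,0,0,0,0]]'
python3 -c "
from h import *
to([.435,.073,.2],0);print(read_state()['joint_positions'].round(2));snap('wrist','w8.png');snap('scene','s8.png');c=load('s8');cv2.imwrite('pics/s8z.png',cv2.resize(c['img'][140:300,230:400,::-1],None,fx=3.5,fy=3.5))"
```

```text
time: 16.32
ee_pos: [0.5072, 0.0762, 0.2664]
eef_rot: [0.703, 0.711, 0.002, 0.002]
ft_force: [0.3, -0.3, -0.3]
width: 0.0002
time: 16.95
ee_pos: [0.4676, 0.0792, 0.2651]
eef_rot: [0.94, 0.342, 0.002, 0.001]
ft_force: [-0.1, -0.5, -0.3]
width: 0.0004
time: 17.58
ee_pos: [0.4676, 0.0791, 0.2649]
eef_rot: [1.0, 0.0, 0.002, -0.0]
ft_force: [0.6, -0.1, 0.1]
width: 0.0006
t 17.57 ee [0.4676 0.0791 0.2649] yaw x 0.03 zax [ 0.005  0.    -1.   ] F [ 0.62 -0.1   0.09] w 0.0006
tool delta fs [-0.824  0.152  1.618] tool rot fs (about tool) [-0.     -0.0024  0.0002]
[ 0.51  0.01 -0.77  1.75  0.01  1.38 -1.83]
```

View pics/w8.png

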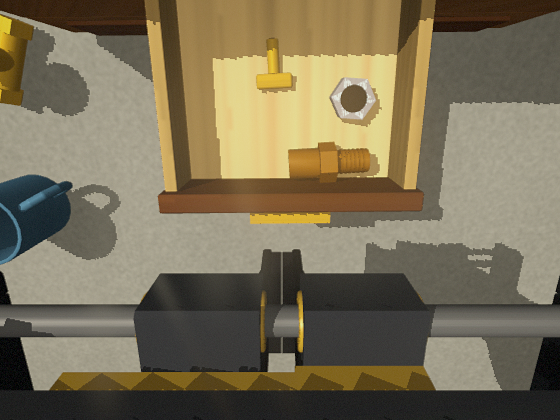

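View pics/s8z.png

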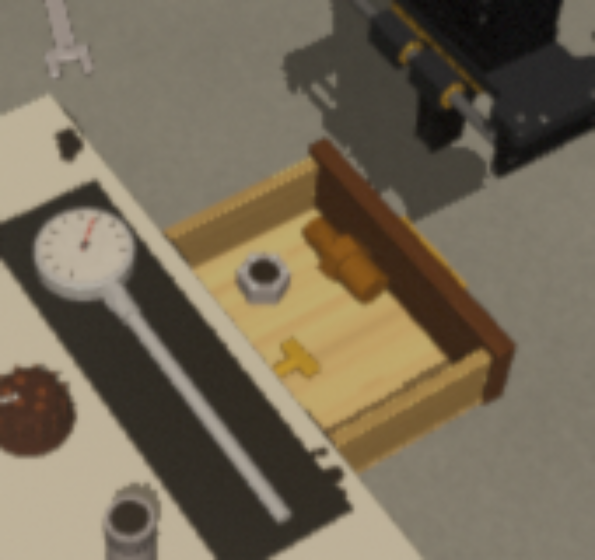

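The adapter now lies flat along the drawer front at about (330,162) in the wrist view, hexagon down. The nut (353,98) and key (273,70) are undisturbed. Next I go round to the front to push the drawer in.

```bash
python3 -m inch '[[-0.4,0.08,0,0,-0.0024,0],[-0.42,0.07,0.3,0,0,0],[0,0,0.6,0,0,0],[0,0,0.7,0,0,0],[0,0,0,0,0,0]]' -1
python3 -c "
from h import *
to([.433,.073,.141],0);print(read_state()['joint_positions'].round(2))"
```

```text
time: 18.3
ee_pos: [0.4336, 0.0725, 0.1991]
eef_rot: [1.0, 0.001, -0.002, 0.0]
ft_force: [-0.2, -0.5, -0.3]
width: 0.0004
t 18.3 ee [0.4336 0.0725 0.1991] yaw x 0.09 zax [-0.004 -0.    -1.   ] F [-0.17 -0.47 -0.31] w 0.0004
tool delta fs [-0.011 -0.013  1.451] tool rot fs (about tool) [0.     0.0018 0.0007]
[ 0.52 -0.03 -0.77  1.92 -0.02  1.25 -1.8 ]
```

```bash
python3 -m inch '[[0,0,0.5,0,0.002,0],[0,0,0.6,0,0,0],[0,0,0.34,0,0,0],[0,0,0,0,0,0]]' -1
python3 -m inch '[[0.1,0,0,0,0,0],[0.1,0,0,0,0,0],[0.1,0,0,0,0,0],[0.1,0,0,0,0,0],[0.1,0,0,0,0,0]]'
python3 -c "
from h import *
to([.6035,.073,.141],0)"
```

```text
time: 18.8
ee_pos: [0.4348, 0.0726, 0.1427]
eef_rot: [1.0, -0.0, 0.001, -0.0]
ft_force: [-0.3, -1.5, 0.6]
width: 0.0003
time: 19.42
ee_pos: [0.4547, 0.0725, 0.1425]
eef_rot: [1.0, -0.001, 0.001, 0.0]
ft_force: [-3.1, 0.2, 2.0]
width: 0.0007
t 19.43 ee [0.4547 0.0725 0.1425] yaw x -0.08 zax [ 0.002 -0.    -1.   ] F [-3.1   0.16  2.03] w 0.0007
tool delta fs [ 3.719 -0.018  0.047] tool rot fs (about tool) [ 0.     -0.0012 -0.0007]
```

```bash
for i in 1; do python3 -m inch '[[0.1,0,0,0,0,0],[0.12,0,0,0,0,0],[0.14,0,0,0,0,0],[0.15,0,0,0,0,0],[0.15,0,0,0,0,0]]'; done
python3 -m inch '[[0.15,0,0,0,0,0],[0.15,0,0,0,0,0],[0.15,0,0,0,0,0],[0.15,0,0,0,0,0],[0.15,0,0,0,0,0]]'
python3 -m inch '[[0.15,0,0,0,0,0],[0.15,0,0,0,0,0],[0.15,0,0,0,0,0],[0.15,0,0,0,0,0],[0.15,0,0,0,0,0]]'
python3 -m inch '[[0.15,0,0,0,0,0],[0.15,0,0,0,0,0],[0.15,0,0,0,0,0],[0.15,0,0,0,0,0],[0.12,0,0,0,0,0]]'
python3 -c "
from h import *
to([.6035,.073,.141],0)"
```

```text
time: 20.05
ee_pos: [0.4815, 0.0727, 0.1425]
eef_rot: [1.0, -0.001, 0.002, -0.0]
ft_force: [-3.1, 1.8, -0.1]
width: 0.0004
time: 20.68
ee_pos: [0.5116, 0.0724, 0.1427]
eef_rot: [1.0, -0.001, 0.002, 0.0]
ft_force: [-2.8, 2.7, -0.9]
width: 0.0008
time: 21.3
ee_pos: [0.5416, 0.0724, 0.1429]
eef_rot: [1.0, -0.001, 0.002, -0.0]
ft_force: [-2.4, 1.6, -0.7]
width: 0.0006
time: 21.92
ee_pos: [0.5705, 0.0723, 0.143]
eef_rot: [1.0, -0.001, 0.002, -0.0]
ft_force: [-3.1, 1.8, 0.1]
width: 0.0006
t 21.93 ee [0.5705 0.0723 0.143 ] yaw x -0.09 zax [ 0.004  0.    -1.   ] F [-3.15  1.79  0.09] w 0.0006
tool delta fs [ 0.825 -0.02   0.053] tool rot fs (about tool) [-0.     -0.0017 -0.0008]
```

```bash
python3 -m inch '[[0.12,0,0,0,0,0],[0.12,0,0,0,0,0],[0.12,0,0,0,0,0],[0.1,0,0,0,0,0],[0.08,0,0,0,0,0]]'
python3 -m inch '[[0.04,0,0,0,0,0],[0.03,0,0,0,0,0],[0.03,0,0,0,0,0],[0.03,0,0,0,0,0],[0.03,0,0,0,0,0]]'
python3 -m inch '[[0.02,0,0,0,0,0],[0.02,0,0,0,0,0],[0.02,0,0,0,0,0]]'
```

```text
time: 22.55
ee_pos: [0.5919, 0.0722, 0.143]
eef_rot: [1.0, -0.001, 0.002, 0.0]
ft_force: [-2.7, 1.8, -0.1]
width: 0.0005
time: 23.18
ee_pos: [0.5981, 0.0722, 0.1431]
eef_rot: [1.0, -0.001, 0.002, 0.0]
ft_force: [-3.3, 1.8, -0.8]
width: 0.0006
time: 23.55
ee_pos: [0.6005, 0.0723, 0.1431]
eef_rot: [1.0, -0.001, 0.002, 0.0]
ft_force: [-2.3, 1.0, -0.5]
width: 0.0004
```

```bash
for i in 1; do python3 -m inch '[[0.02,0,0,0,0,0],[0.02,0,0,0,0,0],[0.02,0,0,0,0,0]]'; done
python3 -m inch '[[0.02,0,0,0,0,0],[0.02,0,0,0,0,0]]'; python3 -m inch '[[0.02,0,0,0,0,0],[0.02,0,0,0,0,0]]'
```

```text
time: 23.92
ee_pos: [0.6029, 0.0723, 0.1431]
eef_rot: [1.0, -0.001, 0.002, -0.0]
ft_force: [-3.2, 1.9, -0.3]
width: 0.0003
time: 24.18
ee_pos: [0.6031, 0.0723, 0.1431]
eef_rot: [1.0, -0.001, 0.0, 0.0]
ft_force: [-13.4, 0.3, 7.6]
width: 0.0003
time: 24.42
ee_pos: [0.6031, 0.0722, 0.1431]
eef_rot: [1.0, -0.0, -0.001, 0.001]
ft_force: [-23.5, -1.9, 13.2]
width: 0.0003
```

```bash
python3 -m inch '[[-0.1,0,0,0,0,0],[-0.4,0,0,0,0,0],[-0.8,0,0,0,0,0],[-0.8,0,0,0,0,0],[-0.8,0,0,0,0,0]]'
python3 -m inch '[[-0.4,0,-0.5,0,0,0],[0,0.9,-0.8,0,0,0],[0,0.9,-0.8,0,0,0],[0,0.9,-0.4,0,0,0],[0,0.9,0,0,0,0]]'
python3 -m inch '[[0,0.9,0,0,0,0],[0,0.9,0,0,0,0],[0,0.9,0,0,0,0],[0,0.5,0,0,0,0],[0,0,0,0,0,0]]'
python3 -c "
from h import *
where();
for n in('top','scene','wrist'):snap(n,n+'9.png')
print(read_state()['joint_vel'].round(3))"
```

```text
time: 25.05
ee_pos: [0.4899, 0.072, 0.143]
eef_rot: [1.0, -0.001, 0.003, 0.0]
ft_force: [-0.7, 0.4, 1.2]
width: 0.0005
time: 25.68
ee_pos: [0.4747, -0.0734, 0.2447]
eef_rot: [1.0, -0.001, 0.004, 0.001]
ft_force: [1.1, 0.3, -1.4]
width: 0.0004
time: 26.3
ee_pos: [0.4733, -0.2006, 0.2426]
eef_rot: [1.0, -0.002, 0.002, 0.0]
ft_force: [0.1, 0.5, 0.7]
width: 0.0005
t 26.3 ee [ 0.4733 -0.2006  0.2426] yaw x -0.21 zax [ 0.004 -0.    -1.   ] F [0.08 0.46 0.7 ] w 0.0005
[-0.003 -0.003 -0.     0.002  0.001  0.001  0.004]
```

View pics/top9.png

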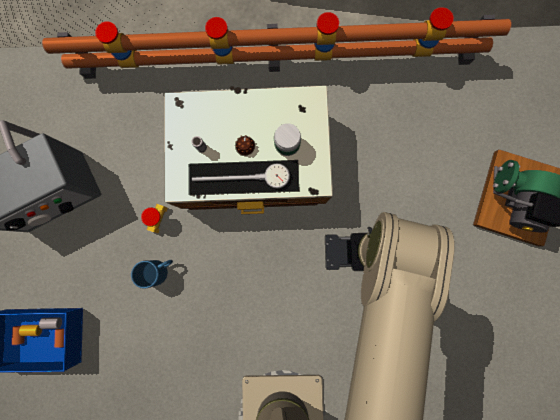

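View pics/scene9.png

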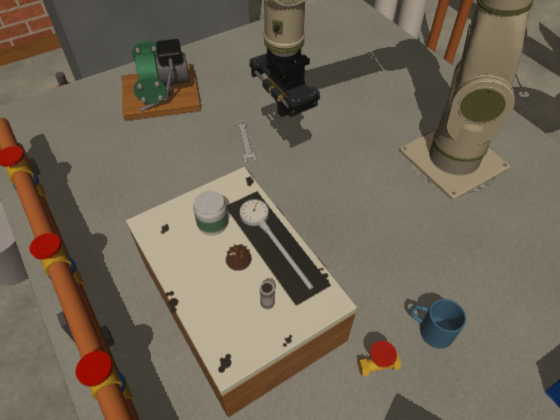

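View pics/wrist9.png

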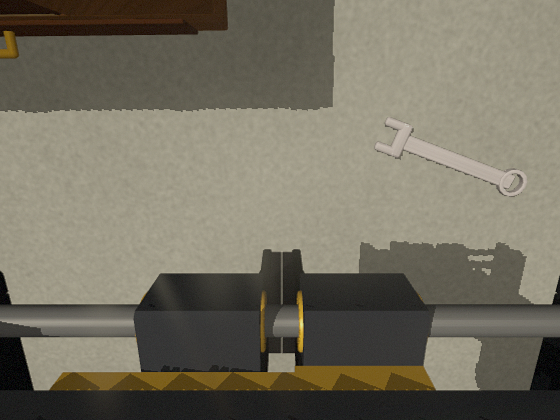

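Run:
```python
from h import *
for f in('top0','top9'):
  c=load(f); h=cv2.cvtColor(c['img'],cv2.COLOR_RGB2HSV)
  m=(h[...,0]>15)&(h[...,0]<32)&(h[...,1]>190)&(h[...,2]>150); m[:,:225]=0;m[:,290:]=0;m[:200]=0
  v,u=np.nonzero(m); print(f,v.max(),u.min(),u.max(),onz(c,u.mean(),v.max()+.5,.12).round(4))
c=load('top9'); P=cloud(c)
m=(P[...,2]>.195)&(P[...,2]<.212)&(P[...,0]>.63)&(P[...,0]<.712)&(P[...,1]>-.07)&(P[...,1]<.24); q=P[m]; print(q.min(0).round(4),q.max(0).round(4))
print('dial',onz(c,277,176,.204).round(4),'tip',onz(c,192,178.5,.196).round(4))
cv2.imwrite('pics/t9z.png',cv2.resize(c['img'][120:225,155:335,::-1],None,fx=4,fy=4,interpolation=cv2.INTER_CUBIC))
```

```text
top0 264 237 264 [0.4419 0.0818 0.12  ]Traceback (most recent call last):
  File "<stdin>", line 5, in <module>
    return umr_maximum(a, axis, None, out, keepdims, initial, where)
ValueError: zero-size array to reduction operation maximum which has no identity
```

Run:
```python
from h import *
c=load('top9'); P=cloud(c)
m=(P[...,2]>.195)&(P[...,2]<.212)&(P[...,0]>.63)&(P[...,0]<.712)&(P[...,1]>-.07)&(P[...,1]<.24); q=P[m]; print(q.min(0).round(4),q.max(0).round(4))
print('dial',onz(c,277,176,.204).round(4),'tip',onz(c,192,178.5,.196).round(4))
for f,a in(('top0',250),('top9',200)):
  c=load(f); print(f,[c['img'][v,250].tolist() for v in range(a,a+18)]); print([round(float(onz(c,250,v,.12)[0]),4) for v in range(a,a+18)])
c=load('top9')
cv2.imwrite('pics/t9z.png',cv2.resize(c['img'][120:225,155:335,::-1],None,fx=4,fy=4,interpolation=cv2.INTER_CUBIC))
```

```text
[ 0.6395 -0.032   0.1951] [0.7004 0.218  0.2087]
dial [ 0.6678 -0.0036  0.204 ] tip [0.6693 0.2179 0.196 ]
top0 [[133, 103, 62], [101, 78, 46], [87, 47, 21], [91, 48, 22], [93, 49, 20], [91, 50, 26], [88, 48, 25], [82, 51, 19], [123, 90, 23], [122, 88, 21], [118, 86, 27], [154, 114, 27], [226, 170, 38], [229, 169, 38], [185, 141, 52], [76, 71, 65], [68, 66, 67], [73, 68, 65]]
[0.4811, 0.4783, 0.4756, 0.4729, 0.4702, 0.4675, 0.4648, 0.4621, 0.4594, 0.4567, 0.454, 0.4512, 0.4485, 0.4458, 0.4432, 0.4405, 0.4378, 0.4351]
top9 [[29, 20, 19], [34, 20, 1], [124, 89, 23], [123, 89, 24], [117, 82, 16], [121, 87, 24], [122, 89, 24], [119, 84, 15], [109, 78, 18], [64, 51, 35], [68, 68, 67], [82, 68, 44], [121, 86, 14], [108, 77, 24], [67, 66, 64], [70, 70, 65], [74, 70, 66], [69, 66, 60]]
[0.619, 0.6162, 0.6134, 0.6106, 0.6078, 0.605, 0.6022, 0.5994, 0.5966, 0.5938, 0.5911, 0.5883, 0.5855, 0.5827, 0.5799, 0.5772, 0.5744, 0.5716]
```

View pics/t9z.png

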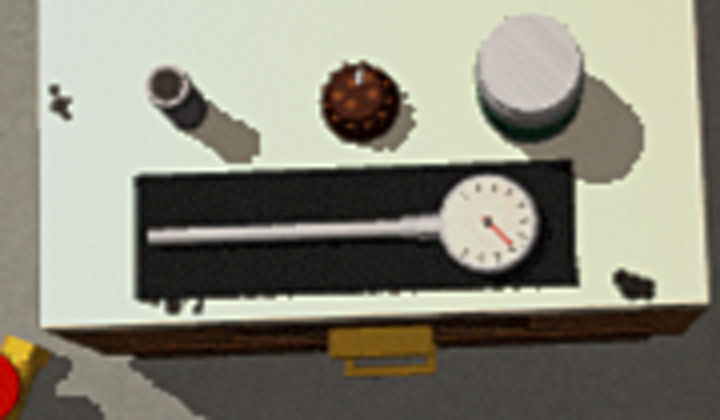

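```bash
python3 -c "
from h import *
print(close_job())"
```

```text
the job is handed in; nothing more can be done
None
```

The job is done and handed in at about 26.5 s of the 56 s allowed.

- **Thermometer:** I gripped it by the neck and set it down dial up along the mat. The push-down force at contact was about 8 N. The last top view puts its whole outline at x 0.640–0.700, y −0.032–0.218. That is inside the mat, which spans x 0.630–0.711, y −0.059–0.229.
- **Adapter:** I pushed it over sideways on the spigot. The wrist and scene pictures showed it lying flat on the drawer floor along the front, with the nut and key undisturbed.
- **Drawer:** I pushed it slowly at about 3 N, creeping at roughly 6 mm/s for the last few millimetres. It met the stop where I expected it. I pressed it there to a peak of about 24 N along the push (27 N in all), then backed off. The cup pull's edge measured x ≈ 0.594, where it should be with the drawer fully home.

In the last views the tin, knob, pipe nipple, mug, gate valve and spanner look unmoved. No check failed or disagreed. I could not see inside the drawer once it was shut, so the adapter, nut and key were last checked just before the push.

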